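# Bring a coated plate to the drying rest by its overhang

### The arm

A 6-joint arm with a two-finger parallel gripper is mounted at the origin on a cart in front of the work surface, level with it; the furniture and walls round the work are solid. World frame = base frame: x ahead of the robot, y to its left, z up, the work surface at z = 0. Lengths are in m, angles in rad, forces in N, time in s.
With the tool pointing down it reaches from about 0.35 to 0.775 m from the base axis. Payload 7.3 kg.
Tool frame: the origin (TCP) lies at the centre of the arm's flange, where the gripper is bolted on; the fingertips stand 178 mm ahead of it and the grasp point (between the pads) lies 159 mm ahead of it; x points along the fingers, y is the direction in which the jaws open and shut, and the axes are right-handed (so a half turn about x gives the same grasp; the last joint's range is limited). The gripper opens to 92 mm and grips with 3 to 60 N. Pads are 19 mm wide; open, the fingers measure 130 mm over their backs; the gripper's body (75 mm by 190 mm) begins 47 mm behind the grasp point.
Start: joints at [-1.481, 0.342, 1.524, -0, 1.275, -0.146], TCP at [0.123, -0.51, 0.405] pointing down, gripper open.
Joint ranges: [-2.53, 2.53], [-0.77, 2.02], [0.04, 2.7], [-1, 4.14], [0.28, 2.66], [-3.11, 3.11]. Speed limits (rad/s): [2.57, 2.57, 3.14, 3.14, 3.14, 3.14].

### API

Orientations are given as [roll, pitch, yaw] about the fixed x, y, z axes, in that order (R = Rz(yaw) Ry(pitch) Rx(roll)).
In Python, from cell import readout, cams, workorder gives the robot as it stands.
- The arm moves only by the shell command python3 -m inch 'ROWS' [FORCE]. ROWS is text: rows parted by semicolons, each of 5 numbers parted by spaces: the shift along the world's x, y, z in mm, then the turn about the world's z in rad, then the opening, from 0 (shut) to 1 (fully open). A call has 1 to 8 rows; each row shifts and turns the commanded pose from where the row before left it; what a row does not reach is not made up. A row lasts 1/12 s, in which the tool goes at most 41.7 mm and 7.16 degrees, less where a joint would pass 70% of its speed; a pose out of reach is approached as far as the arm can. A call is refused whole if a number of a shift passes 41.7 or a number of a turn 0.125, either way. A call with a gripper value outside its range is refused whole. The fingers move at their own pace and stop on an object; FORCE is the grip in N (left out, the last holds). Time passes only in rows, so rows that do not move let the fingers close. It gives the time, the measured TCP pose, the force and the opening at its end, in the units of the state.
- readout.observe(): the state, without advancing time (a new reading comes with each control period).
- cams.read_camera(name): name is "scene" or "top" or "wrist"; returns a dict with "color" (420x560x3 uint8, red, green, blue), "fx", "fy", "cx", "cy" (pixels), "world_to_cam" (4x4, takes a point from world to camera coordinates); the wrist camera has in their place "T_tool_cam" (4x4, takes a point from camera to tool coordinates, whose origin is the TCP and whose axes are the tool frame's). Camera axes: x right, y down, z forward; pixel columns grow to the right and rows downward; lengths in m; the calibration is good to about 2 mm. A picture is of the moment at which its call begins: read the wrist's pose just before it. There is no depth.
- workorder.hand_in(): hands the job in, once; it reports no verdict.
The state is a dict: "time": time; "qpos": joint angles; "qvel": joint speeds; "joint_efforts": joint torques, N m; "tool_pos": TCP position; "tool_rot": TCP orientation; "contact_force": force on the tool from outside, world axes, zero at the start; "torque": the same for the moment, N m; "opening": finger opening in m.
Only numpy, scipy, OpenCV 4.12 (cv2) and the standard library are available. Lean on these libraries where they do the work, as an engineer would, in place of code of your own. Each camera call takes 0.05 s, during which the arm holds its last target.

### The job

The white-coated glass plate lies on the coating bed between two side rails, where it is too thin and too closely railed to be picked up. Slide it along the bed until a good third of its length (but less than half) hangs over the front edge that faces the robot, pick it up there by its two long edges, and lay it flat, coated face up, centred and lengthwise on the two ribs of the drying rest. Do not drop the plate or turn it over, and leave the bottle, cuvette block and timer where they stand.

Things in the scene. Friction and masses are not known exactly. Their poses are not given: they have to be found in the camera images.
- plate_center (a point): Centre of the loose coated glass plate: 100 mm long (its x) x 50 mm wide (its y) x 3 mm thick, white coating on the upper face (+z), greenish glass edges, about 40 g. The point lies half-way up. It starts flat on the bed, lengthwise within 0.06 rad of the bed's x, and slides when its rear (+x) edge is pushed with the fingertips.
- bed_edge (a point): Middle of the front edge of the coating bed's top, 60 mm above the desk. The flat top runs 190 mm from here along +x, away from the robot; -x points out over the edge, z up. The channel between the side rails is 66 mm wide (y -33 to +33 mm); the rails are 7 mm wide and stand 5 mm above the top. Both ends of the bed are open, without rail or stop.
- rest_top (a point): Centre of the top of the drying rest, 60 mm above the desk. Two ribs 8 mm thick cross it at x = -32 and +32 mm of this frame, each 34 mm wide (y -17 to +17 mm): the plate, laid with its length along x, sticks out 8 mm beyond them on each side, where fingers can pass. Its centre then lies 1.5 mm above this point; either end may be forward.
- bottle_mid (a point): Bystander, loose, to be left alone: brown reagent bottle with a black cap, 48 mm across, 93 mm high; the point is 46 mm above its underside.
- block_mid (a point): Bystander, loose, to be left alone: clear two-cell cuvette block, 26 x 60 x 32 mm; the point is 15 mm above its underside.
- timer_mid (a point): Bystander, loose, to be left alone: flat white bench timer, 62 x 66 x 20 mm; the point is 10 mm above its underside.
- plate: The same coated glass plate; origin at the centre of its underside, axes as for its centre point.
- bed: The coating bed itself, fixed: a black bed 190 x 80 mm, raised on two cross feet, with an aluminium rail along each long side. Origin on the desk under its middle, 95 mm behind the front edge, same axes as the edge point. In front of the edge there is free space down to the desk; the front foot begins 20 mm behind the edge.
- rest: The drying rest itself, fixed, grey: two upright ribs on a foot of 104 x 60 mm, 7 mm high. Origin on the desk under its middle, same axes as its top point.
Mind the look-alikes: they are no part of the job. Several things look just like the rest: the one meant starts farthest to the robot's left.

How it is judged:
On the way, in this order (a step that is already met when the one before it is completed fails the run):
1. the plate lies flat on the bed with 25 to 48 mm of its length over the front edge (x of plate_center in the frame of bed_edge between 0.002 and 0.025 m and z of plate_center in the frame of bed_edge between -0.002 and 0.0045 m and angle between plate_center's own z axis and vertical below 0.05 rad and contact force between plate and bed above 0.02 N), for 0.2 s.
2. the plate is held in the fingers, lifted clear of the bed (height (world z) of plate_center above 0.08 m and contact force between plate and the fingers above 0.5 N and contact force between plate and bed below 0.02 N), for 0.1 s.
At the end, for the whole second after the job is handed in: The plate lies at rest, coated face up and flat (within 0.05 rad), on both ribs of the drying rest: its centre within 15 mm of the rest's centre, seen from above, and its length within 0.2 rad of the rest's (horizontal distance between plate_center and rest_top below 0.015 m and angle between the x axis of plate_center and the x axis of rest_top, either way round below 0.2 rad and z of plate_center in the frame of rest_top between -0.001 and 0.004 m and angle between plate_center's own z axis and vertical below 0.05 rad and contact force between plate and rest above 0.05 N and linear speed of plate below 0.02 m/s); the robot touches nothing.
It fails at once if the plate is dropped (its centre comes less than 40 mm above the desk) (height (world z) of plate_center below 0.04 m).
It fails at once if the plate is turned up by more than 0.7 rad (angle between plate_center's own z axis and vertical above 0.7 rad).
It fails at once if the bottle, cuvette block or timer is moved by more than 20 mm (distance of any of bottle_mid, block_mid, timer_mid from where it was at the start of the episode above 0.02 m).
It also fails if it takes over 54 s, if anything falls off the work surface, if the arm or the gripper's body presses on something with over 40 N, if the wrist force passes 120 N, or if a joint passes its speed limit or range.

## Working session

There is one attempt and no reset: what is moved stays moved. The work goes in short steps, Python scripts to look and compute and a shell command to move; the robot and the scene stay as the last step left them, time stands still between calls to the robot, and variables do not carry over. Pictures are saved under pics/ and viewed, and the job is handed in when it is done.

```bash
mkdir -p pics; ls
python3 - <<'E'
from cell import readout, cams
import cv2
print(readout.observe())
for n in ("scene","top","wrist"):
    d=cams.read_camera(n)
    cv2.imwrite(f"pics/{n}0.png",cv2.cvtColor(d["color"],cv2.COLOR_RGB2BGR))
    print(n,{k:v for k,v in d.items() if k!="color"})
E
```

```text
pics
{'time': 0.0, 'qpos': array([-1.48099474e+00,  3.42694620e-01,  1.52504801e+00, -5.43132328e-06,
        1.27536157e+00, -1.46002611e-01]), 'qvel': array([-0.00056772,  0.00092868, -0.00086577,  0.00236452,  0.00108743,
       -0.00229118]), 'joint_efforts': array([ 1.63708653e-03, -4.31243634e+01, -2.44217795e+01,  7.20553449e-02,
        5.59853262e-02, -1.14118009e-04]), 'tool_pos': array([ 0.12265963, -0.51032146,  0.40404852]), 'tool_rot': array([-1.71336299,  1.56928477,  1.66403545]), 'contact_force': array([0.53223235, 0.31372269, 0.37057611]), 'torque': array([ 0.00724564, -0.01079341, -0.03846085]), 'opening': 0.09182217973879538}
scene {'fx': 511.10960967457385, 'fy': 511.10960967457385, 'cx': 272.8421557220959, 'cy': 215.07774514336202, 'world_to_cam': array([[-0.62427862, -0.78112215,  0.01115306,  0.48540816],
       [-0.44808936,  0.3463486 , -0.82417145,  0.230401  ],
       [ 0.63991573, -0.51951018, -0.56623055,  0.89986165],
       [ 0.        ,  0.        ,  0.        ,  1.        ]])}
top {'fx': 413.6418359807349, 'fy': 413.6418359807349, 'cx': 283.17445874841127, 'cy': 210.67374648370287, 'world_to_cam': array([[ 0.02564032, -0.99964298,  0.00751547,  0.15507642],
       [-0.99639736, -0.02616356, -0.0806707 ,  0.570847  ],
       [ 0.08083853, -0.00541998, -0.99671247,  1.07923518],
       [ 0.        ,  0.        ,  0.        ,  1.        ]])}
wrist {'fx': 330.8929648673893, 'fy': 330.8929648673893, 'cx': 277.57426272744425, 'cy': 212.46586669839917, 'T_tool_cam': array([[-8.38634715e-04, -2.50247844e-01,  9.68181446e-01,
         2.03087495e-02],
       [ 9.99999492e-01, -7.50999794e-04,  6.72082916e-04,
        -6.17370151e-04],
       [ 5.58916766e-04,  9.68181518e-01,  2.50248347e-01,
        -6.70504754e-02],
       [ 0.00000000e+00,  0.00000000e+00,  0.00000000e+00,
         1.00000000e+00]])}
```

View pics/scene0.png

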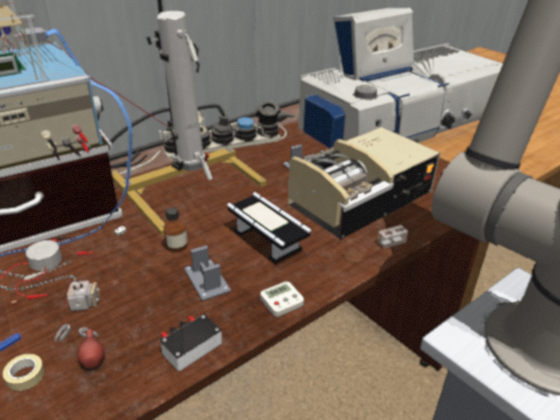

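View pics/top0.png

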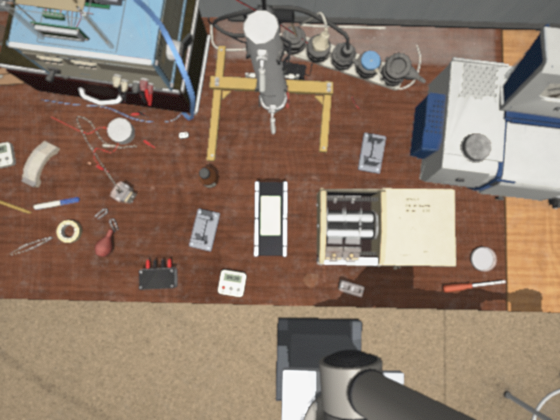

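View pics/wrist0.png

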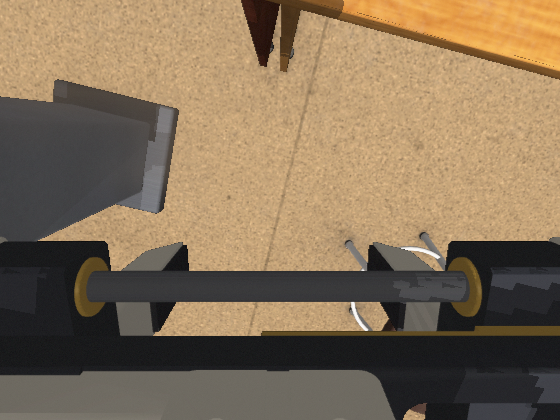

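Run:
```python
import cv2
a=cv2.imread("pics/top0.png")
cv2.imwrite("pics/c1.png",cv2.resize(a[165:305,160:320],None,fx=5,fy=5,interpolation=cv2.INTER_CUBIC)[:600] if 0 else cv2.resize(a[170:290,170:310],None,fx=5,fy=5,interpolation=cv2.INTER_CUBIC))
b=cv2.imread("pics/scene0.png")
cv2.imwrite("pics/c2.png",cv2.resize(b[185:320,160:330],None,fx=4.4,fy=4.4,interpolation=cv2.INTER_CUBIC))
```

```text
(no output)
```

View pics/c1.png

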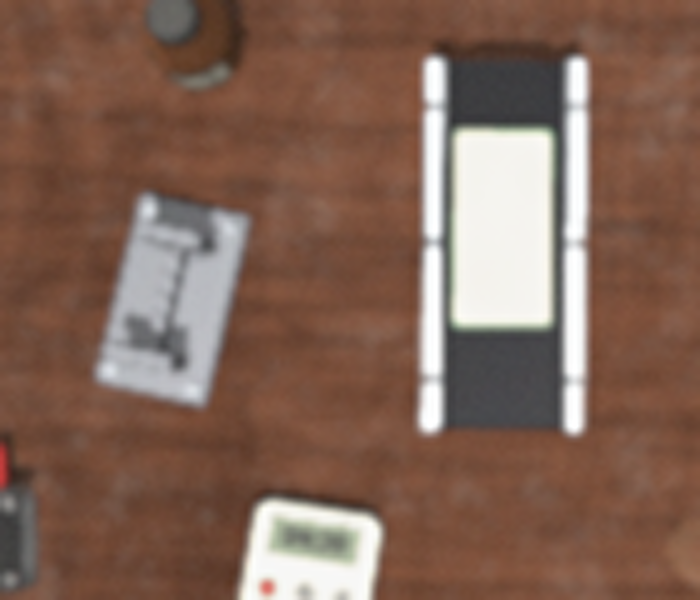

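View pics/c2.png

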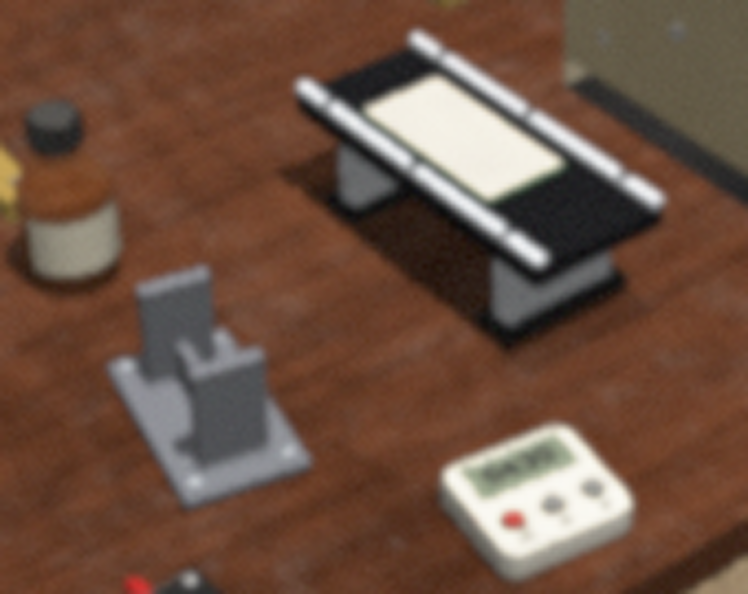

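```bash
cat > h.py <<'E'
import numpy as np, cv2
from cell import readout, cams
def ray(cam,u,v,z):
    W=np.array(cam["world_to_cam"]);R=W[:3,:3];t=W[:3,3]
    d=R.T@np.array([(u-cam["cx"])/cam["fx"],(v-cam["cy"])/cam["fy"],1.]);o=-R.T@t
    return o+d*(z-o[2])/d[2]
def wristcam(d,s):
    from scipy.spatial.transform import Rotation as Ro
    T=np.eye(4);T[:3,:3]=Ro.from_euler("xyz",s["tool_rot"]).as_matrix();T[:3,3]=s["tool_pos"]
    d=dict(d);d["world_to_cam"]=np.linalg.inv(T@d["T_tool_cam"]);return d
def save(n,fn,box=None,f=1):
    s=readout.observe();d=cams.read_camera(n)
    if n=="wrist": d=wristcam(d,s)
    im=cv2.cvtColor(d["color"],cv2.COLOR_RGB2BGR)
    if box: im=im[box[1]:box[3],box[0]:box[2]]
    if f!=1: im=cv2.resize(im,None,fx=f,fy=f,interpolation=cv2.INTER_CUBIC)
    cv2.imwrite("pics/"+fn,im);return d,s
E
python3 - <<'E'
from h import *
np.set_printoptions(precision=4,suppress=True)
t=cams.read_camera("top");s=cams.read_camera("scene")
T=lambda U,V,z:ray(t,(U+.5)/5-.5+170,(V+.5)/5-.5+170,z)
S=lambda U,V,z:ray(s,(U+.5)/4.4-.5+160,(V+.5)/4.4-.5+185,z)
def pr(n,f,pts,z):
    P=np.array([f(u,v,z) for u,v in pts]);print(n,P[:,:2].tolist() and P[:,:2].round(4).tolist(),"mean",P.mean(0)[:2])
    e=[np.linalg.norm(P[i]-P[(i+1)%len(P)]) for i in range(len(P))];print("  edges",np.round(e,4), "yaw", np.round(np.arctan2(*(P[0]-P[-1])[[1,0]]),4))
pr("bedtop",T,[(446,57),(564,57),(563,431),(446,431)],.06)
pr("rails",T,[(422,55),(588,55),(586,434),(418,434)],.065)
pr("railsS",S,[(300,88),(412,40),(662,200),(546,266)],.065)
pr("plate",T,[(452,127),(554,127),(553,328),(452,328)],.063)
pr("plateS",S,[(362,104),(434,72),(568,162),(492,202)],.063)
pr("rest",T,[(141,192),(250,212),(205,408),(96,381)],.007)
pr("restribS",S,[(138,287),(208,268),(265,350),(190,372)],.06)
pr("timer",T,[(255,497),(384,518)],.02)
pr("bottle",T,[(172,18)],.093)
E
```

```text
bedtop [[0.6389, 0.235], [0.6405, 0.174], [0.4481, 0.1696], [0.4466, 0.2292]] mean [0.5435 0.2019]
  edges [0.061  0.1925 0.0596 0.1924] yaw 0.0304
rails [[0.6389, 0.2471], [0.6411, 0.1617], [0.447, 0.1579], [0.4449, 0.2431]] mean [0.543  0.2024]
  edges [0.0855 0.1941 0.0852 0.194 ] yaw 0.0209
railsS [[0.6352, 0.2437], [0.6372, 0.1711], [0.4506, 0.1628], [0.4451, 0.2388]] mean [0.542  0.2041]
  edges [0.0726 0.1868 0.0762 0.1901] yaw 0.0258
plate [[0.6022, 0.2307], [0.6036, 0.1782], [0.5004, 0.176], [0.499, 0.2276]] mean [0.5513 0.2031]
  edges [0.0525 0.1033 0.0515 0.1032] yaw 0.0302
plateS [[0.6065, 0.2256], [0.608, 0.1788], [0.504, 0.176], [0.5009, 0.2258]] mean [0.5548 0.2016]
  edges [0.0468 0.104  0.0499 0.1057] yaw -0.0019
rest [[0.5691, 0.4002], [0.5598, 0.3411], [0.454, 0.3611], [0.4669, 0.42]] mean [0.5124 0.3806]
  edges [0.0599 0.1077 0.0603 0.1041] yaw -0.1911
restribS [[0.5512, 0.3901], [0.5436, 0.3576], [0.4792, 0.3695], [0.4868, 0.4031]] mean [0.5152 0.3801]
  edges [0.0333 0.0655 0.0345 0.0657] yaw -0.1987
timer [[0.4083, 0.3308], [0.399, 0.2625]] mean [0.4036 0.2966]
  edges [0.0689 0.0689] yaw 1.436
bottle [[0.6499, 0.3711]] mean [0.6499 0.3711]
  edges [0.] yaw 0.0
```

Run:
```python
from h import *
from scipy.spatial.transform import Rotation as Ro
np.set_printoptions(precision=4,suppress=True)
s=readout.observe();R=Ro.from_euler("xyz",s["tool_rot"]).as_matrix();print(R, s["time"])
print("yaw of tool y from world y",np.arctan2(-R[0,1],R[1,1]))
t=cams.read_camera("top");c=cams.read_camera("scene")
print("column base", ray(c,190,165,0), "tip top", ray(t,272,130,0), ray(t,272,130,.1))
print("box top", [ray(t,u,v,.04) for u,v in((139,268),(176,287))])
```

```text
[[-0.0001  0.2336 -0.9723]
 [ 0.0006 -0.9723 -0.2336]
 [-1.     -0.0006 -0.0001]] 0.25
yaw of tool y from world y -2.9058572626178796
column base [0.9485 0.1589 0.    ] tip top [0.791  0.2063 0.    ] [0.7631 0.2036 0.1   ]
box top [array([0.4068, 0.5387, 0.04  ]), array([0.3607, 0.441 , 0.04  ])]
```

```bash
python3 -m inch '34 14 8 0 1;34 14 8 0 1;34 14 8 0 1;34 14 8 0 1;34 14 8 0 1;34 14 8 0 1;34 14 8 0 1;34 14 8 0 1'
```

```text
time: 1.02
tool_pos: [0.3962, -0.3974, 0.4692]
tool_rot: [1.619, 1.571, -1.287]
contact_force: [0.3, -0.5, -0.2]
opening: 0.0919
```

```bash
python3 -m inch '9 37 0 -0.013 1;9 37 0 -0.013 1;9 37 0 -0.013 1;9 37 0 -0.013 1;9 37 0 -0.013 1;9 37 0 -0.013 1;9 37 0 -0.013 1;9 37 0 -0.013 1' && python3 -m inch '9 37 0 -0.013 1;9 37 0 -0.013 1;9 37 0 -0.013 1;9 37 0 -0.013 1;9 37 0 -0.013 1;9 37 0 -0.013 1;9 37 0 -0.013 1;9 37 -20 -0.013 0'
python3 - <<'E'
from h import *
from scipy.spatial.transform import Rotation as Ro
d,s=save("wrist","w1.png")
R=Ro.from_euler("xyz",s["tool_rot"]).as_matrix();print(s["tool_pos"],"jaw yaw",np.arctan2(R[0,1],-R[1,1]),s["qpos"])
E
```

```text
time: 1.68
tool_pos: [0.4666, -0.1006, 0.4689]
tool_rot: [2.417, 1.57, -0.593]
contact_force: [1.0, -0.6, 0.7]
opening: 0.0918
time: 2.35
tool_pos: [0.5388, 0.1946, 0.4527]
tool_rot: [-2.968, 1.563, 0.201]
contact_force: [1.0, -0.8, 0.5]
opening: 0.0886
[0.53881286 0.19460275 0.45268819] jaw yaw 0.027505515800157757 [ 2.12851546e-01  3.99050613e-01  1.30511113e+00 -8.69063413e-05
  1.43003676e+00  1.75615889e+00]
```

View pics/w1.png

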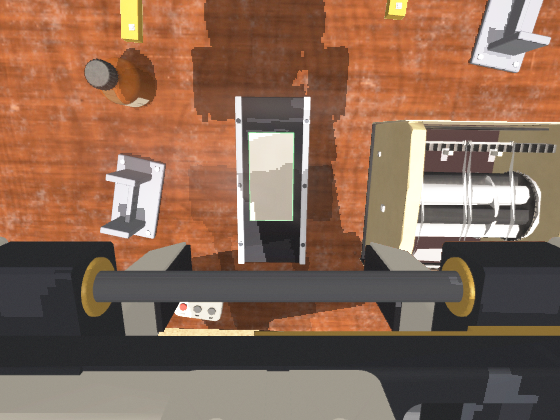

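```bash
python3 -m inch '0 0 0 0 0;0 0 0 0 0;0 0 0 0 0'
python3 - <<'E'
from h import *
from scipy.spatial.transform import Rotation as Ro
d,s=save("wrist","w2.png",(80,80,320,270),3.3)
R=Ro.from_euler("xyz",s["tool_rot"]).as_matrix();print(s["tool_pos"],"jaw yaw",np.arctan2(R[0,1],-R[1,1]),s["tool_rot"])
t=cams.read_camera("top")
print([ray(t,318,v,z) for v in (190,262) for z in (0,.1)])
print([ray(d,368,v,z) for v in (130,260) for z in (0,.1)])
import pickle; pickle.dump((d,s),open("w2.pkl","wb"))
E
```

```text
time: 2.65
tool_pos: [0.5384, 0.1917, 0.4498]
tool_rot: [2.363, 1.57, -0.751]
contact_force: [-0.7, -0.6, 0.2]
opening: 0.0656
[0.53838495 0.19168922 0.44976518] jaw yaw 0.027317663678425707 [ 2.36309581  1.57020341 -0.75117909]
[array([0.62757196, 0.07609469, 0.        ]), array([0.61418581, 0.08499293, 0.1       ]), array([0.43230657, 0.07241401, 0.        ]), array([0.43634593, 0.08164071, 0.1       ])]
[array([0.60485879, 0.07961664, 0.        ]), array([0.60495533, 0.10627813, 0.1       ]), array([0.42958812, 0.06293246, 0.        ]), array([0.4704941 , 0.09347864, 0.1       ])]
```

View pics/w2.png

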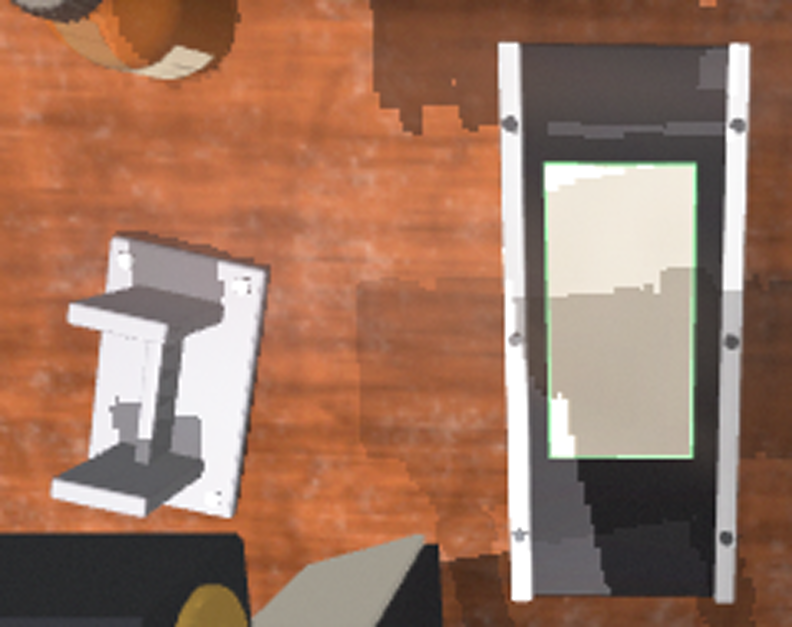

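```bash
cat > m.py <<'E'
from h import *
np.set_printoptions(precision=4,suppress=True)
def pr(n,f,pts,z):
    P=np.array([f(u,v,z) for u,v in pts]);print(n,P[:,:2].round(4).tolist(),"mean",P.mean(0)[:2])
    e=[np.linalg.norm(P[i]-P[(i+1)%len(P)]) for i in range(len(P))];y=lambda a:round(float(np.arctan2(a[1],a[0])),4)
    print("  edges",np.round(e,4), "yaw", y(P[0]-P[-1]),y(P[1]-P[2]),"w/cross", y(P[0]-P[1])-1.5708,y(P[3]-P[2])-1.5708)
E
python3 - <<'E'
from m import *
import pickle; d,s=pickle.load(open("w2.pkl","rb"))
f=lambda U,V,z:ray(d,(U+.5)/3.3-.5+80,(V+.5)/3.3-.5+80,z)
pr("rails",f,[(499,43),(749,43),(734,602),(512,601)],.065)
pr("bedtop",f,[(521,45),(730,45),(715,597),(532,597)],.06)
pr("plate",f,[(543,163),(697,162),(694,458),(549,458)],.063)
pr("ribs",f,[(70,303),(167,325),(146,516),(51,497)],.06)
pr("foot",f,[(118,233),(268,266),(231,518),(80,490)],.007)
im=cv2.imread("pics/w1.png")
cv2.imwrite("pics/r1.png",cv2.resize(cv2.imread("pics/w2.png")[220:520,40:280],None,fx=2.4,fy=2,interpolation=cv2.INTER_CUBIC))
E
```

```text
rails [[0.6387, 0.2432], [0.6408, 0.1644], [0.4515, 0.1606], [0.4498, 0.2401]] mean [0.5452 0.2021]
  edges [0.0788 0.1893 0.0796 0.1889] yaw 0.0162 0.0203 w/cross 0.026899999999999924 0.021400000000000086
bedtop [[0.6387, 0.2368], [0.6405, 0.17], [0.4512, 0.1671], [0.4494, 0.2335]] mean [0.545  0.2019]
  edges [0.0668 0.1894 0.0664 0.1893] yaw 0.0176 0.0156 w/cross 0.026899999999999924 0.0262
plate [[0.6024, 0.2294], [0.604, 0.1794], [0.5041, 0.1767], [0.5028, 0.2272]] mean [0.5533 0.2032]
  edges [0.0501 0.0999 0.0505 0.0996] yaw 0.0225 0.0263 w/cross 0.03299999999999992 0.02639999999999998
ribs [[0.5521, 0.3897], [0.5455, 0.3575], [0.4767, 0.3707], [0.483, 0.4037]] mean [0.5143 0.3804]
  edges [0.0328 0.07   0.0336 0.0706] yaw -0.2003 -0.1901 w/cross -0.20350000000000001 -0.18619999999999992
foot [[0.5717, 0.3966], [0.5607, 0.3403], [0.4584, 0.3616], [0.4687, 0.4217]] mean [0.5149 0.38  ]
  edges [0.0574 0.1046 0.061  0.106 ] yaw -0.2391 -0.2049 w/cross -0.1924999999999999 -0.17009999999999992
```

View pics/r1.png

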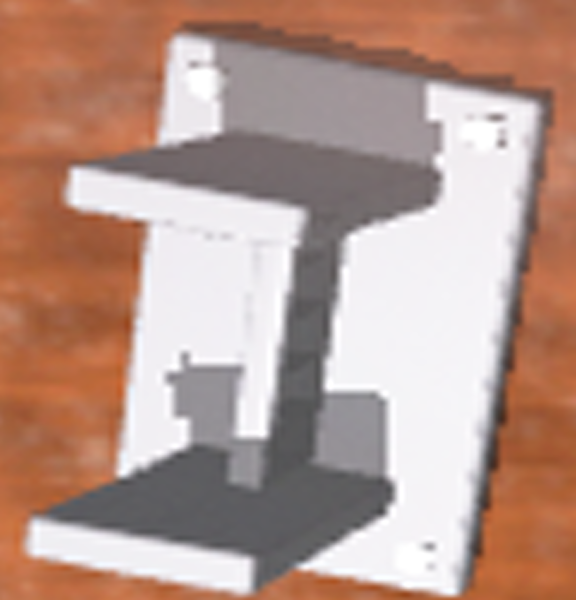

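Run:
```python
from h import *
t,_=save("top","t3.png",(180,0,380,150),4)
c,_=save("scene","s3.png",(60,0,360,260),2.5)
```

```text
(no output)
```

View pics/t3.png

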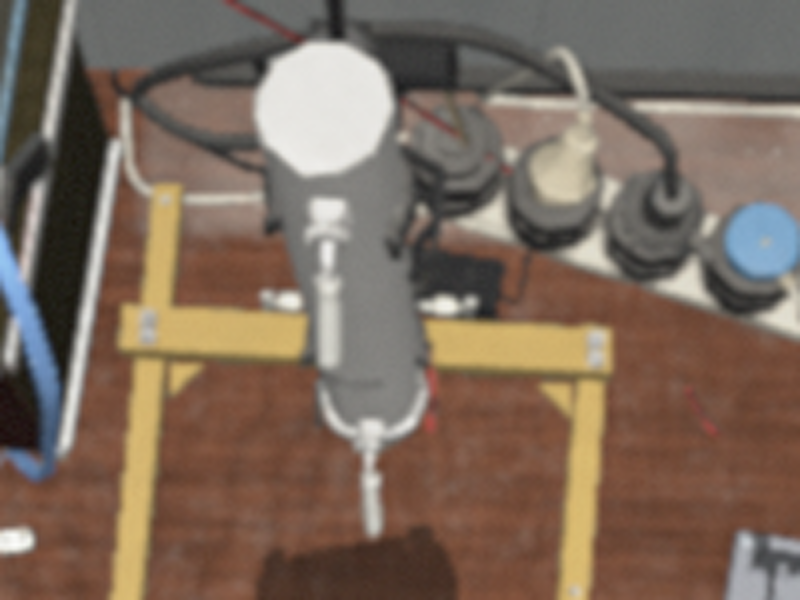

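View pics/s3.png

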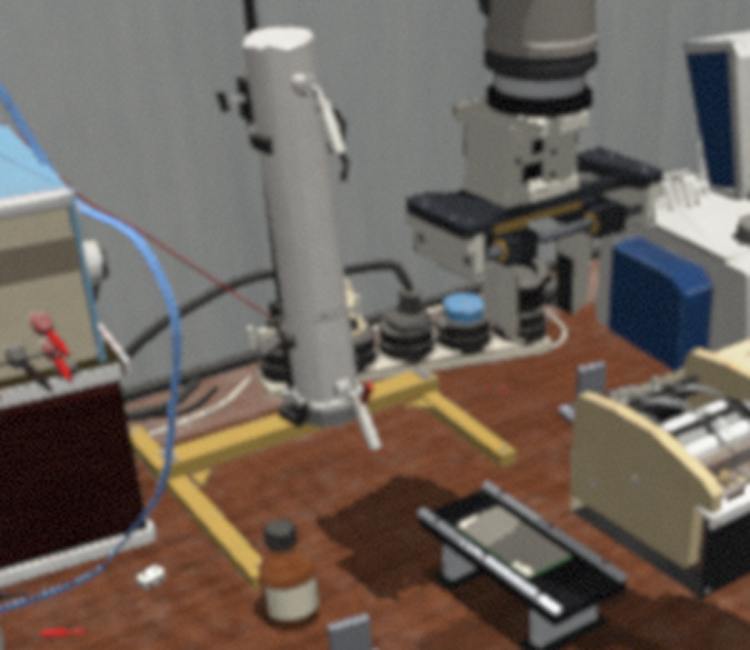

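```bash
python3 -m inch '20 3 -20 0 0;20 3 -25 0 0;20 3 -30 0 0;20 3 -35 0 0;2 0 -35 0 0;0 0 -30 0 0;0 0 -15 0 0;0 0 0 0 0'
python3 - <<'E'
from h import *
from scipy.spatial.transform import Rotation as Ro
d,s=save("wrist","w4.png")
save("scene","s4.png",(180,150,350,270),4.4)
R=Ro.from_euler("xyz",s["tool_rot"]).as_matrix();print(s["tool_pos"],"jaw yaw",np.arctan2(R[0,1],-R[1,1]),R[:,0],s["contact_force"])
E
```

```text
time: 3.52
tool_pos: [0.6195, 0.2032, 0.255]
tool_rot: [0.19, 1.563, -2.925]
contact_force: [-0.9, -0.4, 0.5]
opening: 0.0009
[0.61949023 0.20322985 0.25501945] jaw yaw 0.026526659875298914 [-0.00781857 -0.00172072 -0.99996795] [-0.87433188 -0.43021889  0.54832712]
```

View pics/w4.png

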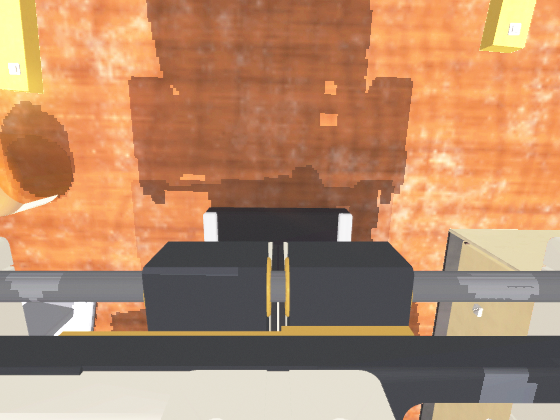

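View pics/s4.png

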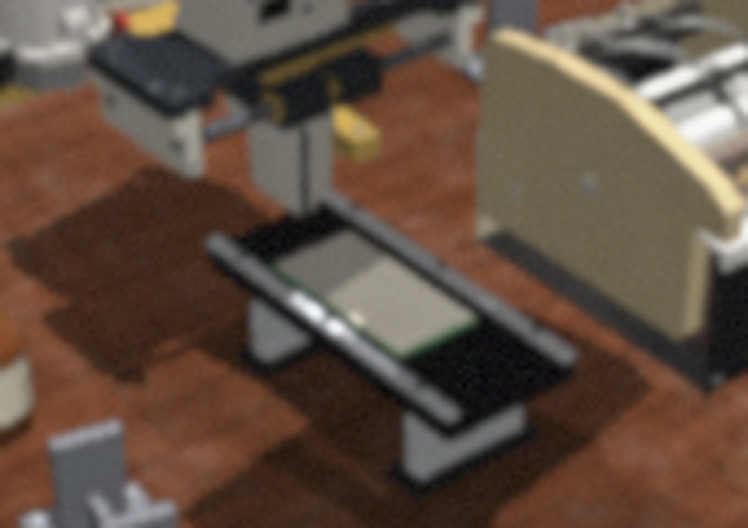

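```bash
python3 -m inch '0 0 -10 0 0;0 0 -3.5 0 0;0 0 -1 0 0;0 0 0 0 0;0 0 0 0 0'
python3 - <<'E'
from h import *
from scipy.spatial.transform import Rotation as Ro
save("scene","s5.png",(200,170,330,260),6)
s=readout.observe()
R=Ro.from_euler("xyz",s["tool_rot"]).as_matrix();print(s["tool_pos"],"jaw yaw",np.arctan2(R[0,1],-R[1,1]),s["tool_pos"]+.178*R[:,0],s["contact_force"])
E
```

```text
time: 4.03
tool_pos: [0.6205, 0.2044, 0.2454]
tool_rot: [-3.092, 1.57, 0.077]
contact_force: [-0.3, -0.4, -0.6]
opening: 0.0002
[0.62050314 0.20444753 0.24545695] jaw yaw 0.027861536392075566 [0.62067893 0.20446601 0.06745704] [-0.51065794 -0.38723643  0.57016458]
```

View pics/s5.png

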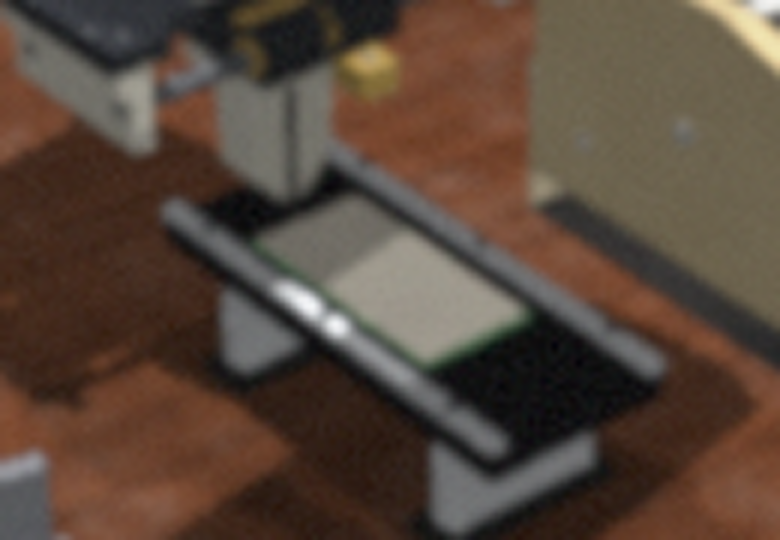

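```bash
python3 -m inch '0 0 -3.5 0 0;0 0 -2 0 0;0 0 0 0 0;0 0 0 0 0;0 0 0 0 0'
python3 - <<'E'
from h import *
s=readout.observe()
print(s["tool_pos"],s["contact_force"])
E
```

```text
time: 4.5
tool_pos: [0.6204, 0.2044, 0.2393]
tool_rot: [1.103, 1.571, -2.011]
contact_force: [0.7, 0.3, 0.0]
opening: 0.0002
[0.62041502 0.204366   0.23932304] [0.74351302 0.32991384 0.02120095]
```

```bash
python3 -m inch '-4 0 0 0 0;-5 0 0 0 0;-8 -0.2 0 0 0;-8 -0.2 0 0 0;-8 -0.2 0 0 0;-8 -0.2 0 0 0;-8 -0.2 0 0 0;-8 -0.2 0 0 0' && python3 -m inch '-8 -0.2 0 0 0;-8 -0.2 0 0 0;-5 -0.1 0 0 0;-4 -0.1 0 0 0;-3 0 0 0 0;-2 0 0 0 0;0 0 0 0 0;0 0 0 0 0'
python3 - <<'E'
from h import *
save("scene","s6.png",(200,170,330,260),6)
save("top","t6.png",(220,170,320,270),6)
s=readout.observe()
print(s["tool_pos"],s["contact_force"])
E
```

```text
time: 5.17
tool_pos: [0.5625, 0.2032, 0.2395]
tool_rot: [2.438, 1.571, -0.676]
contact_force: [-0.2, -0.1, 0.7]
opening: 0.0006
time: 5.83
tool_pos: [0.5335, 0.2026, 0.2394]
tool_rot: [2.475, 1.571, -0.639]
contact_force: [-0.2, 0.1, -0.1]
opening: 0.0001
[0.53359652 0.20254867 0.23932769] [0.34995223 0.86680276 0.87040452]
```

View pics/s6.png

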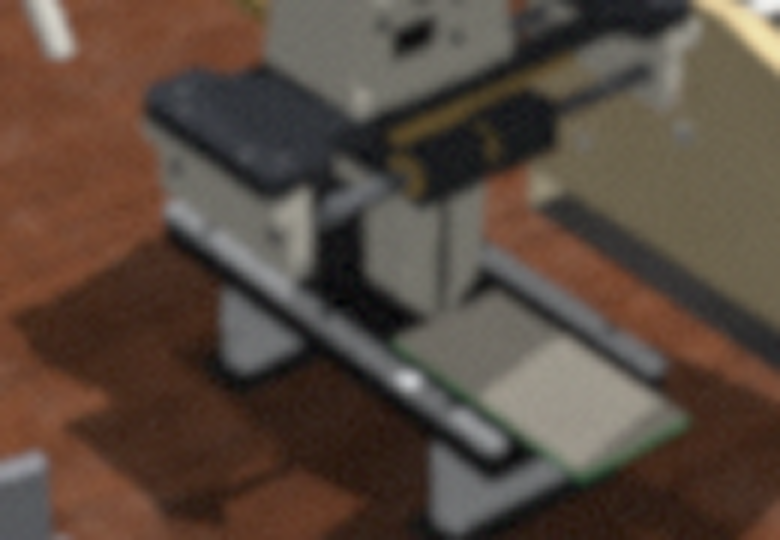

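View pics/t6.png

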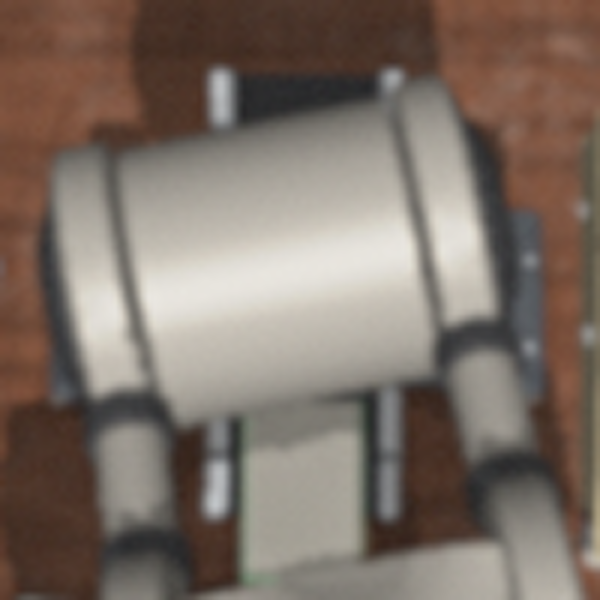

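Run:
```python
from m import *
c=cams.read_camera("scene")
f=lambda U,V,z:ray(c,(U+.5)/6-.5+200,(V+.5)/6-.5+170,z)
pr("plate",f,[(394,344),(497,288),(690,418),(588,474)],.063)
pr("bedfront",f,[(164,205),(330,150),(664,362),(505,448)],.065)
```

```text
plate [[0.5189, 0.2281], [0.5234, 0.1775], [0.4233, 0.1749], [0.4213, 0.2225]] mean [0.4717 0.2007]
  edges [0.0508 0.1002 0.0477 0.0977] yaw 0.0574 0.0261 w/cross 0.08820000000000006 0.04069999999999996
bedfront [[0.6393, 0.2432], [0.6323, 0.171], [0.4508, 0.1621], [0.4471, 0.237]] mean [0.5424 0.2033]
  edges [0.0726 0.1817 0.075  0.1923] yaw 0.0324 0.0488 w/cross -0.09709999999999996 0.048799999999999955
```

```bash
python3 -m inch '-3 -0.1 0 0 0;-4 -0.1 0 0 0;-3 -0.1 0 0 0;-3 0 0 0 0;-1.5 0 0 0 0;0 0 0 0 0;0 0 0 0 0;0 0 0 0 0'
python3 - <<'E'
from m import *
c,s=save("scene","s7.png",(200,170,330,260),6)
print(s["tool_pos"],s["contact_force"])
E
```

```text
time: 6.65
tool_pos: [0.5189, 0.2023, 0.2394]
tool_rot: [2.549, 1.571, -0.564]
contact_force: [0.6, -0.4, 0.2]
opening: 0.0002
[0.5189 0.2023 0.2394] [ 0.5676 -0.3939  0.2293]
```

View pics/s7.png

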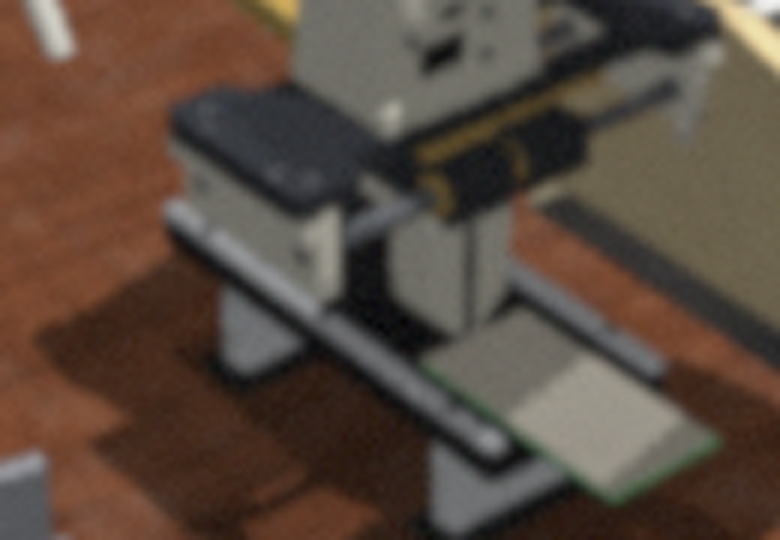

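```bash
python3 -m inch '5 0 0 0 0;0 0 10 0 0;0 0 30 0 0;-10 0 40 0 0.5;-20 0 30 0 1;-20 0 30 0 1;-20 0 20 0 1;0 0 0 0 1' && python3 -m inch '0 0 0 0 1;0 0 0 0 1;0 0 0 0 1'
python3 - <<'E'
from m import *
import pickle
from scipy.spatial.transform import Rotation as Ro
d,s=save("wrist","w8.png",(180,60,380,260),3)
R=Ro.from_euler("xyz",s["tool_rot"]).as_matrix();print(s["tool_pos"],"jaw yaw",np.arctan2(R[0,1],-R[1,1]))
pickle.dump((d,s),open("w8.pkl","wb"))
E
```

```text
time: 7.37
tool_pos: [0.4519, 0.2026, 0.4048]
tool_rot: [-2.864, 1.563, 0.307]
contact_force: [0.7, 0.2, 0.7]
opening: 0.0291
time: 7.62
tool_pos: [0.4544, 0.2021, 0.3982]
tool_rot: [0.323, 1.569, -2.791]
contact_force: [0.1, -0.4, 0.2]
opening: 0.0491
[0.4544 0.2021 0.3982] jaw yaw 0.027428423167909808
```

View pics/w8.png

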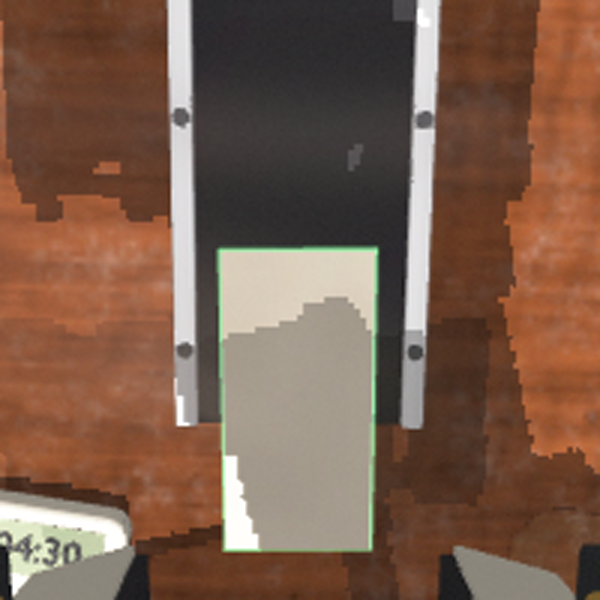

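Run:
```python
from m import *
import pickle
d,s=pickle.load(open("w8.pkl","rb"))
f=lambda U,V,z:ray(d,(U+.5)/3-.5+180,(V+.5)/3-.5+60,z)
pr("plate",f,[(217,247),(378,247),(372,551),(223,551)],.063)
print("railfront",f(188,427,.065),f(412,428,.065),"bed front",f(210,422,.06),f(390,422,.06), "timer", f(130,517,.02))
```

```text
plate [[0.5065, 0.2276], [0.5079, 0.1776], [0.408, 0.1748], [0.4066, 0.2248]] mean [0.4573 0.2012]
  edges [0.05   0.1    0.05   0.0999] yaw 0.0276 0.0281 w/cross 0.026799999999999935 0.02639999999999998
railfront [0.4495 0.2364 0.065 ] [0.4511 0.164  0.065 ] bed front [0.4502 0.2297 0.06  ] [0.4518 0.1707 0.06  ] timer [0.4037 0.2628 0.02  ]
```

```bash
python3 -m inch '-6 -0.5 -10 0 1;-6 -0.5 -20 0 1;-6 -0.5 -30 0 1;-0.5 0 -30 0 1;0 0 -25 0 1;0 0 -10 0 1;0 0 -5 0 1;0 0 0 0 1' && python3 -m inch '0 0 0 0 1;0 0 0 0 1'
python3 - <<'E'
from m import *
from scipy.spatial.transform import Rotation as Ro
save("scene","s9.png",(190,150,350,270),4.8)
s=readout.observe()
R=Ro.from_euler("xyz",s["tool_rot"]).as_matrix();print(s["tool_pos"],"jaw yaw",np.arctan2(R[0,1],-R[1,1]),s["tool_pos"]+.159*R[:,0])
E
```

```text
time: 8.33
tool_pos: [0.4355, 0.2006, 0.2676]
tool_rot: [0.271, 1.567, -2.843]
contact_force: [-0.2, -0.4, 0.0]
opening: 0.0918
time: 8.5
tool_pos: [0.4359, 0.2008, 0.27]
tool_rot: [-2.957, 1.569, 0.213]
contact_force: [-0.1, -0.1, -0.6]
opening: 0.092
[0.4358 0.2008 0.2702] jaw yaw 0.027732904840301546 [0.4361 0.2009 0.1112]
```

View pics/s9.png

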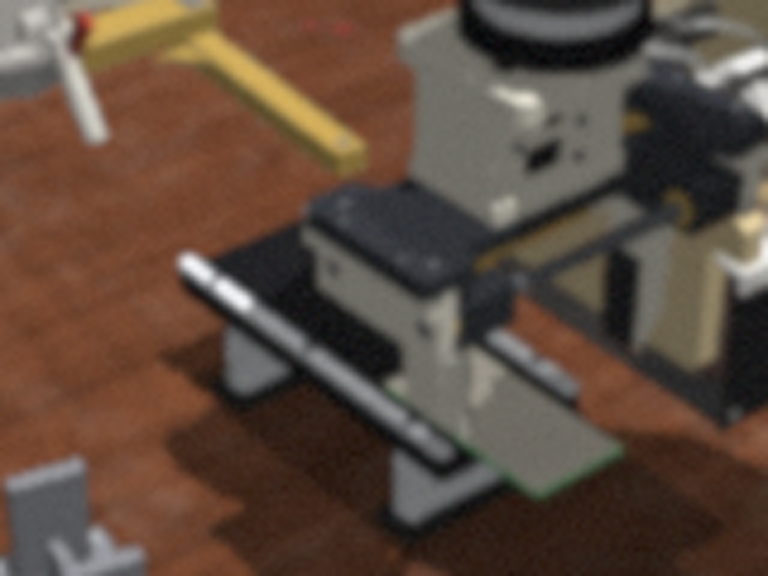

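```bash
python3 -m inch '0 0 -12 0 1;0 0 -15 0 1;0 0 -12 0 1;0 0 -7 0 1;0 0 -3.5 0 1;0 0 0 0 1;0 0 0 0 1;0 0 0 0 1'
python3 - <<'E'
from m import *
save("scene","s10.png",(210,160,350,270),5.3)
s=readout.observe();print(s["tool_pos"],s["contact_force"])
E
```

```text
time: 9.22
tool_pos: [0.4357, 0.2009, 0.2206]
tool_rot: [-2.952, 1.569, 0.218]
contact_force: [1.1, -0.1, 0.7]
opening: 0.0919
[0.4356 0.2009 0.2206] [ 0.6988  0.8705 -0.2888]
```

View pics/s10.png

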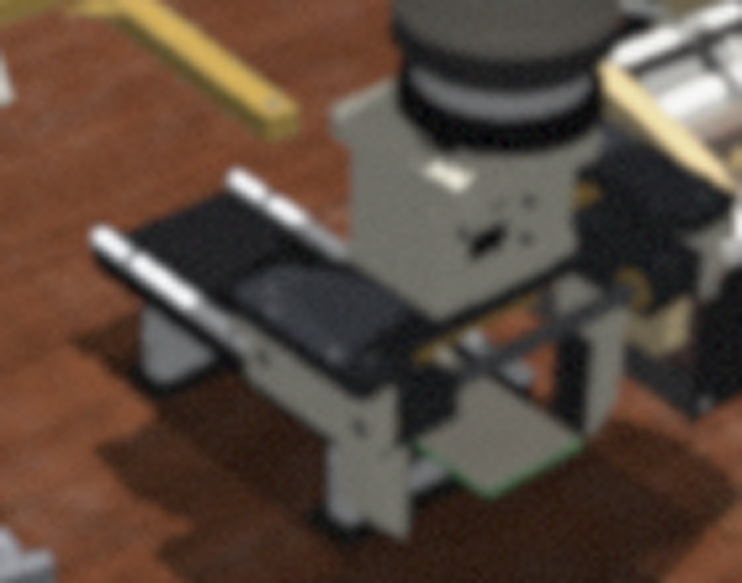

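Fingers straddle the overhang on both sides; close gently, then firm.

```bash
python3 -m inch '0 0 0 0 0.6;0 0 0 0 0.5;0 0 0 0 0.4;0 0 0 0 0.3;0 0 0 0 0.3;0 0 0 0 0.3;0 0 0 0 0.3;0 0 0 0 0.3' 8 && python3 -m inch '0 0 0 0 0;0 0 0 0 0;0 0 0 0 0;0 0 0 0 0' 25
python3 - <<'E'
from m import *
save("scene","s11.png",(210,160,350,270),5.3)
s=readout.observe();print(s["tool_pos"],s["contact_force"],s["opening"])
E
```

```text
time: 9.93
tool_pos: [0.4354, 0.2008, 0.2199]
tool_rot: [0.785, 1.571, -2.328]
contact_force: [-0.7, -1.0, 0.2]
opening: 0.05
time: 10.27
tool_pos: [0.4354, 0.2008, 0.2199]
tool_rot: [1.29, 1.571, -1.824]
contact_force: [0.3, -0.9, -0.3]
opening: 0.0492
[0.4354 0.2008 0.2199] [ 0.0095 -0.287   0.081 ] 0.049336126155376095
```

View pics/s11.png

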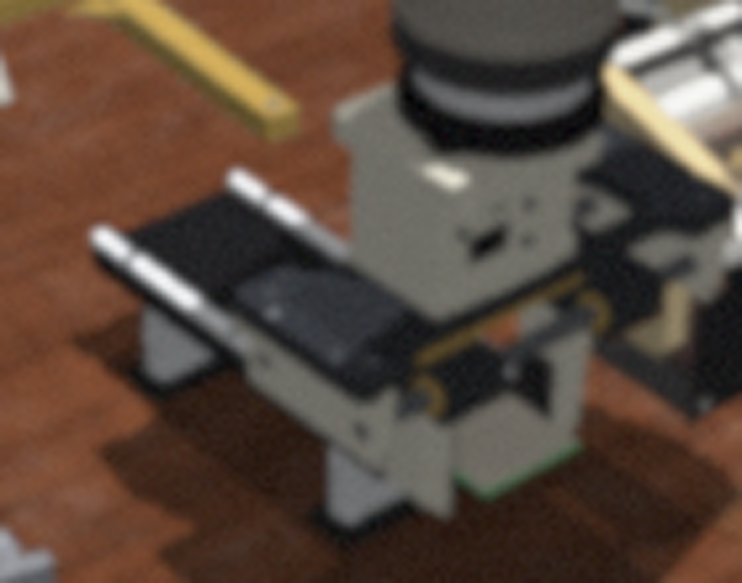

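```bash
python3 -m inch '0 0 2 0 0;0 0 4 0 0;0 0 8 0 0;0 0 12 0 0;0 0 12 0 0;0 0 8 0 0;0 0 4 0 0;0 0 0 0 0' 35 && python3 -m inch '0 0 0 0 0;0 0 0 0 0'
python3 - <<'E'
from m import *
from scipy.spatial.transform import Rotation as Ro
save("scene","s12.png",(200,130,340,250),5)
d,s=save("wrist","w12.png")
R=Ro.from_euler("xyz",s["tool_rot"]).as_matrix();print(s["tool_pos"],"jaw yaw",np.arctan2(R[0,1],-R[1,1]),s["opening"],s["contact_force"])
E
```

```text
time: 10.98
tool_pos: [0.4356, 0.2009, 0.271]
tool_rot: [-2.944, 1.569, 0.225]
contact_force: [0.1, 0.2, -0.4]
opening: 0.0488
time: 11.15
tool_pos: [0.4352, 0.2007, 0.2694]
tool_rot: [0.337, 1.57, -2.777]
contact_force: [0.5, -0.0, -1.1]
opening: 0.0488
[0.4352 0.2007 0.2694] jaw yaw 0.02784828542886811 0.04866570724026049 [-0.2763 -0.4824 -0.5329]
```

View pics/s12.png

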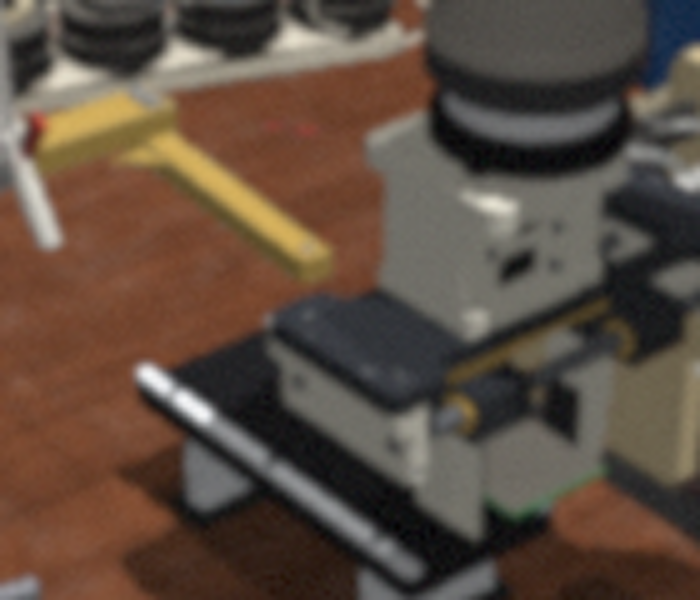

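View pics/w12.png

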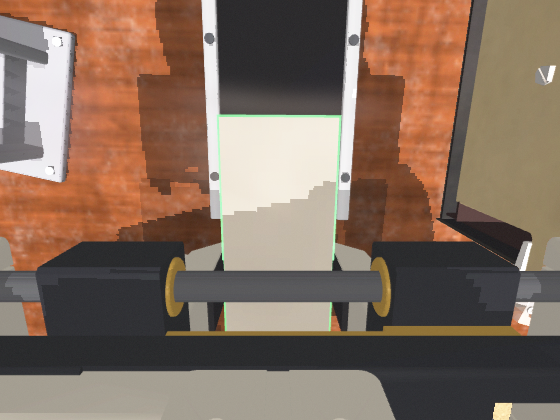

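Run:
```python
from m import *
d,s=save("wrist","w13.png")
for z in (.105,.109,.111,.113,.115,.117):
    a,b=ray(d,218.5,115,z),ray(d,341,115,z);e,f=ray(d,220.5,205,z),ray(d,336,205,z)
    print(z,np.linalg.norm(a-b),a,b,"|",np.linalg.norm(e-f))
```

```text
0.105 0.05113910843572188 [0.5061 0.2278 0.105 ] [0.5075 0.1767 0.105 ] | 0.05160056873930083
0.109 0.04971783393114027 [0.506  0.2271 0.109 ] [0.5073 0.1774 0.109 ] | 0.05016646918194819
0.111 0.049007196678849514 [0.5059 0.2268 0.111 ] [0.5073 0.1778 0.111 ] | 0.049449419403271855
0.113 0.04829655942655873 [0.5059 0.2264 0.113 ] [0.5072 0.1781 0.113 ] | 0.048732369624595546
0.115 0.047585922174267936 [0.5058 0.2261 0.115 ] [0.5071 0.1785 0.115 ] | 0.04801531984591922
0.117 0.04687528492197715 [0.5058 0.2257 0.117 ] [0.507  0.1789 0.117 ] | 0.04729827006724288
```

```bash
python3 -m inch '0 0 10 0 0;2 5 15 0 0;3 10 5 -0.01 0;5 15 0 -0.02 0;6 18 0 -0.02 0;6 20 0 -0.025 0;6 20 0 -0.025 0;6 20 0 -0.025 0' && python3 -m inch '6 20 0 -0.025 0;6 18 0 -0.025 0;5 15 0 -0.02 0;4 12 0 -0.018 0;2 7 0 -0.01 0;1.4 4 0 0 0;0 0 0 0 0;0 0 0 0 0' && python3 -m inch '0 0 0 0 0;0 0 0 0 0'
python3 - <<'E'
from m import *
import pickle
from scipy.spatial.transform import Rotation as Ro
d,s=save("wrist","w14.png")
save("scene","s14.png",(130,170,310,310),4)
R=Ro.from_euler("xyz",s["tool_rot"]).as_matrix();print(s["tool_pos"],"jaw yaw",np.arctan2(R[0,1],-R[1,1]),s["opening"])
pickle.dump((d,s),open("w14.pkl","wb"))
E
```

```text
time: 11.97
tool_pos: [0.4695, 0.3097, 0.2994]
tool_rot: [0.618, 1.57, -2.622]
contact_force: [-0.0, -0.4, 0.5]
opening: 0.0488
time: 12.63
tool_pos: [0.4937, 0.3844, 0.2996]
tool_rot: [0.987, 1.57, -2.349]
contact_force: [-0.6, -0.1, -1.2]
opening: 0.0491
time: 12.8
tool_pos: [0.4938, 0.3842, 0.2999]
tool_rot: [1.075, 1.57, -2.262]
contact_force: [-0.8, -0.2, -0.8]
opening: 0.0485
[0.4938 0.3842 0.2999] jaw yaw -0.1956945094749655 0.04851811942200691
```

View pics/w14.png

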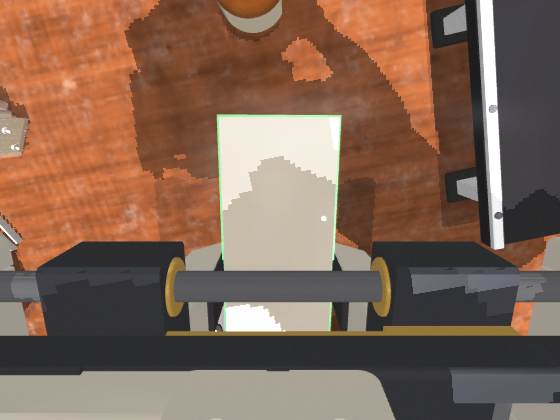

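View pics/s14.png

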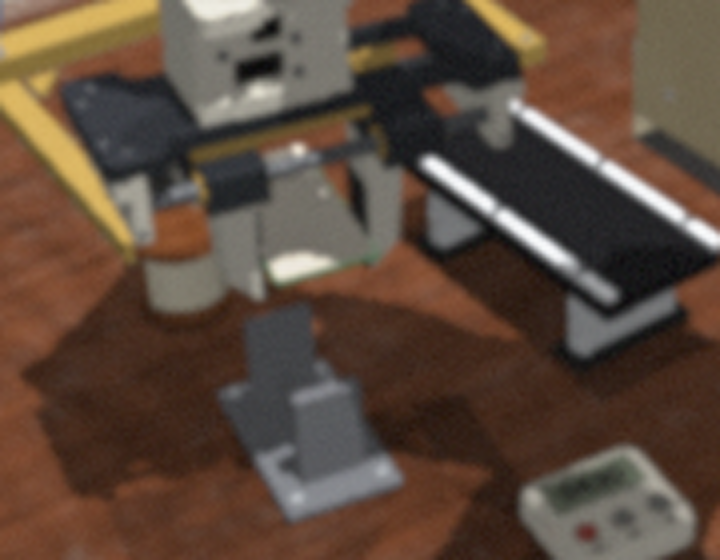

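```bash
python3 -m inch '0 0.5 -6 0 0;0 0 -14 0 0;0 0 -18 0 0;0 0 -16 0 0;0 0 -10 0 0;0 0 -6 0 0;0 0 -4 0 0;0 0 0 0 0' && python3 -m inch '0 0 0 0 0;0 0 0 0 0'
python3 - <<'E'
from m import *
s=readout.observe();print(s["tool_pos"],s["contact_force"],s["opening"])
save("scene","s15.png",(150,185,290,290),5.2)
save("top","t15.png",(160,170,280,270),5)
E
```

```text
time: 13.57
tool_pos: [0.4938, 0.3852, 0.2253]
tool_rot: [0.835, 1.57, -2.502]
contact_force: [-0.1, 0.2, -0.2]
opening: 0.0487
time: 13.73
tool_pos: [0.494, 0.3854, 0.2268]
tool_rot: [-2.448, 1.569, 0.499]
contact_force: [0.1, -0.1, -0.7]
opening: 0.0487
[0.494  0.3854 0.2268] [ 0.0621 -0.1284 -0.6981] 0.04867898510143398
```

View pics/s15.png

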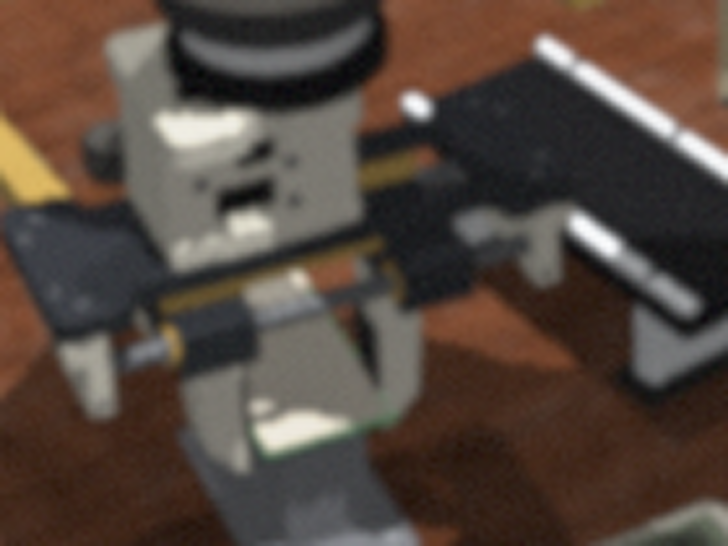

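View pics/t15.png

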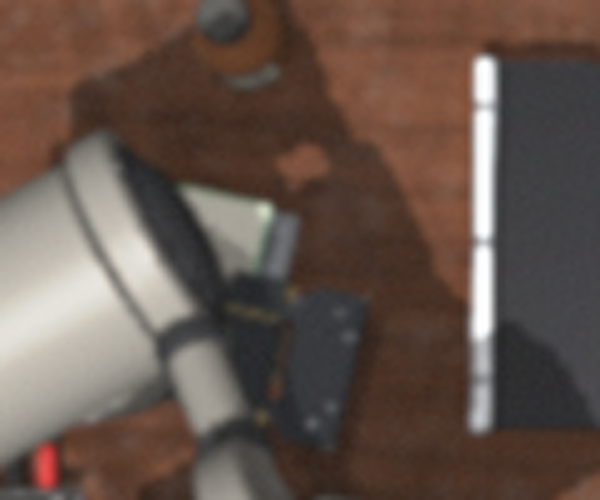

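```bash
python3 -m inch '0 -0.4 -2 0 0;0 0 -2 0 0;0 0 -1 0 0;0 0 -0.5 0 0;0 0 0 0 0;0 0 0 0 0;0 0 0 0 0'
python3 - <<'E'
from m import *
s=readout.observe();print(s["tool_pos"],s["contact_force"],s["torque"],s["opening"])
save("scene","s16.png",(150,185,290,290),5.2)
s=readout.observe();print(s["tool_pos"],s["contact_force"],s["torque"],s["opening"])
E
```

```text
time: 14.42
tool_pos: [0.4938, 0.3849, 0.2204]
tool_rot: [2.036, 1.571, -1.301]
contact_force: [0.1, 0.4, -0.4]
opening: 0.0484
[0.4938 0.3849 0.2204] [ 0.1281  0.3813 -0.3761] [0.0801 0.0053 0.0245] 0.04840048424497506
[0.4938 0.3849 0.2204] [-0.6743 -0.1114 -0.6033] [ 0.0077 -0.0144  0.0067] 0.04895880272749353
```

View pics/s16.png

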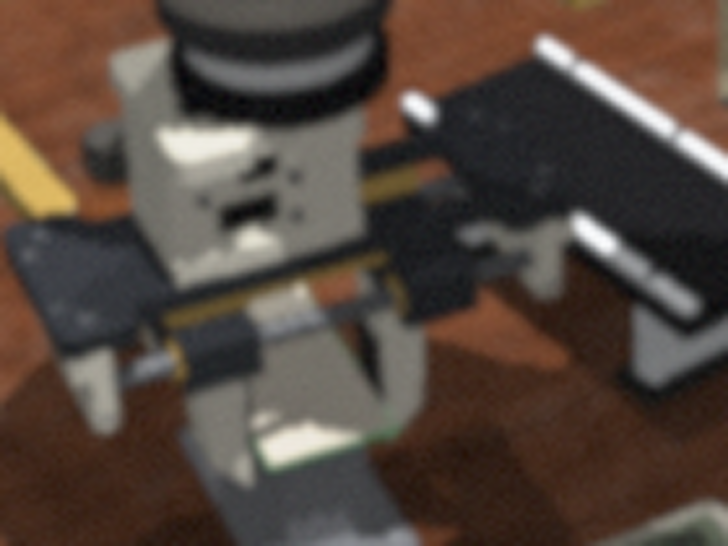

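```bash
for i in 1; do python3 -m inch '0 0 -0.5 0 0;0 0 0 0 0;0 0 0 0 0'; done
python3 - <<'E'
from m import *
f=[]
for i in range(6): cams.read_camera("top"); s=readout.observe(); f.append(np.r_[s["contact_force"],s["torque"]])
print(np.mean(f,0),s["tool_pos"],s["time"])
E
```

```text
time: 14.72
tool_pos: [0.4938, 0.3849, 0.2199]
tool_rot: [-3.056, 1.571, -0.11]
contact_force: [0.0, 0.1, 0.5]
opening: 0.0486
[-0.3231  0.1884  0.0568  0.021   0.018   0.0083] [0.4938 0.3849 0.2199] 15.0167
```

```bash
python3 -m inch '0 0 0 0 0;0 0 0 0 0;0 0 0 0 0.56;0 0 0 0 0.58;0 0 0 0 0.62;0 0 0 0 0.7;0 0 0 0 0.8;0 0 0 0 0.9' 5 && python3 -m inch '0 0 0 0 0.9;0 0 0 0 0.9;0 0 0 0 0.9;0 0 0 0 0.9'
python3 - <<'E'
from m import *
save("scene","s17.png",(150,185,290,290),5.2)
s=readout.observe();print(s["tool_pos"],s["contact_force"],s["opening"])
E
```

```text
time: 15.68
tool_pos: [0.4938, 0.3849, 0.2198]
tool_rot: [1.063, 1.571, -2.274]
contact_force: [1.3, -0.6, 0.1]
opening: 0.0724
time: 16.02
tool_pos: [0.4938, 0.3849, 0.2199]
tool_rot: [1.814, 1.571, -1.523]
contact_force: [-0.4, -0.0, 0.2]
opening: 0.0828
[0.4938 0.3849 0.2199] [0.2127 0.5276 0.3328] 0.08221403414092202
```

View pics/s17.png

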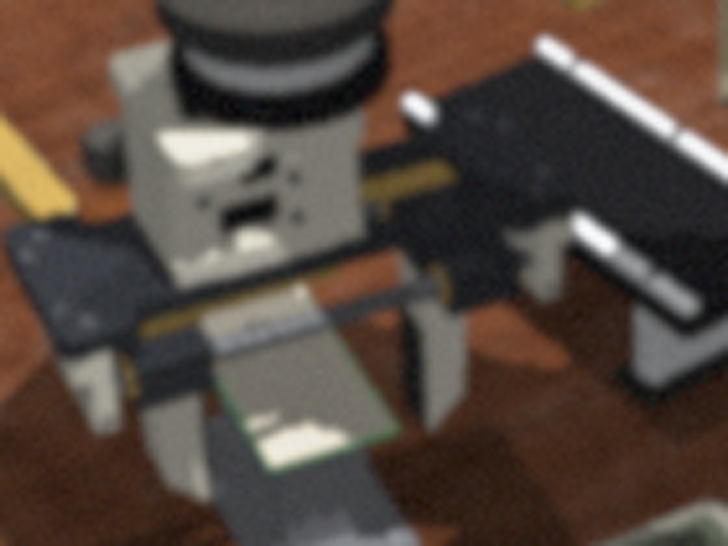

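Released, plate rests on the ribs, fingers clear on both sides. Lift straight up.

```bash
python3 -m inch '0 0 5 0 0.9;0 0 15 0 0.9;0 0 30 0 0.9;0 0 35 0 0.9;-10 0 35 0 0.9;-20 0 35 0 0.9;-20 0 30 0 0.9;-10 0 10 0 0.9' && python3 -m inch '0 0 0 0 0.9;0 0 0 0 0.9;0 0 0 0 0.9'
python3 - <<'E'
from m import *
import pickle
d,s=save("wrist","w18.png")
save("scene","s18.png",(150,185,330,315),4.2)
print(s["tool_pos"])
pickle.dump((d,s),open("w18.pkl","wb"))
E
```

```text
time: 16.73
tool_pos: [0.4323, 0.3851, 0.4206]
tool_rot: [-2.306, 1.563, 0.641]
contact_force: [0.2, 0.1, 0.8]
opening: 0.0826
time: 16.98
tool_pos: [0.4342, 0.3847, 0.4129]
tool_rot: [0.897, 1.568, -2.44]
contact_force: [0.2, -0.1, 0.8]
opening: 0.0829
[0.4342 0.3847 0.4129]
```

View pics/w18.png

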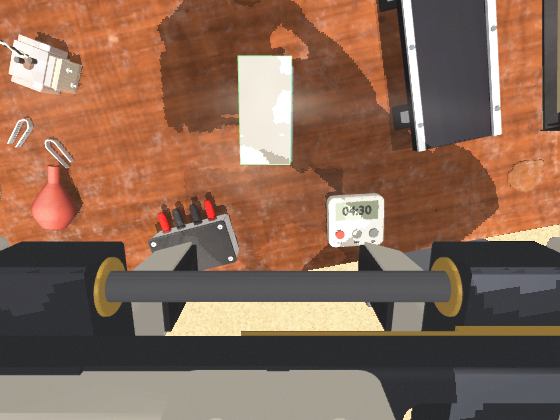

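View pics/s18.png

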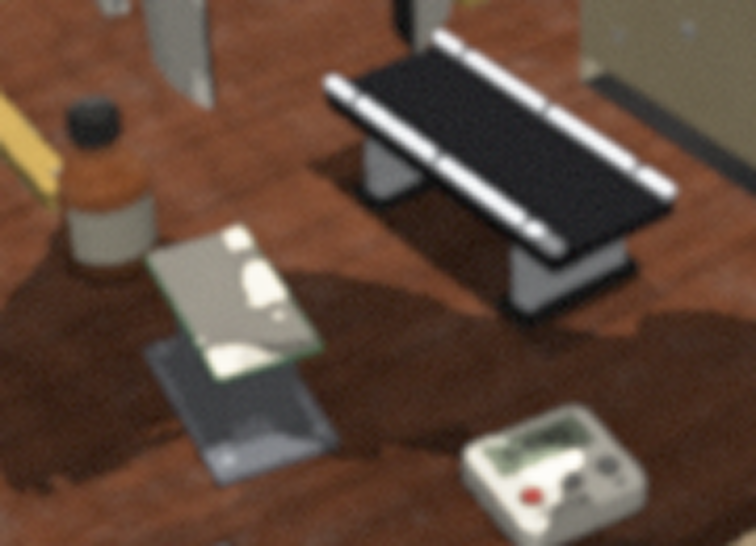

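Run:
```python
from m import *
import pickle
d,s=pickle.load(open("w18.pkl","rb"))
pr("plateW",lambda u,v,z:ray(d,u,v,z),[(238,56),(292,55.5),(291.5,164.5),(240,164)],.063)
c=cams.read_camera("scene")
f=lambda U,V,z:ray(c,(U+.5)/4.2-.5+150,(V+.5)/4.2-.5+185,z)
pr("plateS",f,[(147,256),(240,224),(325,345),(218,378)],.063)
pr("footS",f,[(145,348),(145,348),(340,440),(220,485)],.007)
```

```text
plateW [[0.5679, 0.3947], [0.5587, 0.3461], [0.4611, 0.3648], [0.4715, 0.4148]] mean [0.5148 0.3801]
  edges [0.0495 0.0994 0.051  0.0985] yaw -0.206 -0.19 w/cross -0.18690000000000007 -0.20599999999999996
plateS [[0.5673, 0.3948], [0.5617, 0.3462], [0.4615, 0.3649], [0.4719, 0.415]] mean [0.5156 0.3802]
  edges [0.0489 0.1019 0.0512 0.0975] yaw -0.2086 -0.1844 w/cross -0.11670000000000003 -0.20589999999999997
footS [[0.5697, 0.4001], [0.5697, 0.4001], [0.4569, 0.3623], [0.4658, 0.4222]] mean [0.5155 0.3961]
  edges [0.     0.119  0.0606 0.1062] yaw -0.2097 0.3232 w/cross -1.5708 -0.14829999999999988
```

```bash
python3 -m inch '0 0 0 0 0.9;0 0 0 0 0.9;0 0 0 0 0.9;0 0 0 0 0.9' && python3 -c "
from cell import workorder;print(workorder.hand_in())"
```

```text
time: 17.47
tool_pos: [0.434, 0.3849, 0.4146]
tool_rot: [0.954, 1.57, -2.383]
contact_force: [-0.2, 0.6, -0.2]
opening: 0.0827
the job is handed in; nothing more can be done
None
```

The plate now lies coated face up on the drying rest that started farthest to the robot's left. I handed the job in at about 17.5 s; the hand-in reports no verdict.

- **Slide:** I pushed the plate with the closed fingertips until roughly 42–44 mm hung over the front edge. The wrist camera put its centre about 7 mm behind the edge. The tool position suggested about 9 mm. Both are inside the 2–25 mm window.
- **Pick-up:** I gripped it by its two long edges, lifted it clear and carried it across. In the wrist picture it may have drooped slightly at the far end, by a millimetre or two, and it did not shift in the fingers during the carry.
- **Placing:** Last check before handing in, after releasing and backing off:

| | Centre x, y (m) | Yaw (rad) |
|---|---|---|
| Plate, wrist camera | 0.515, 0.380 | about -0.20 |
| Plate, scene camera | 0.516, 0.380 | about -0.20 |
| Rest, measured before the push | 0.5145, 0.380 | about -0.195 |

The two cameras agree to about 1 mm. I judged the plate flat by eye from the picture and did not measure its tilt separately.

The bottle and timer looked unmoved in the pictures. The cuvette block was never near the path, and I did not re-measure it. The gripper was clear of everything at hand-in.

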